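Pack and lock a stack of specimen totes

TASK

Two grey totes stand nested in the metal carrier on the lab bench. Take the upper tote out, pack all the slide cases into the lower tote, then put the upper tote back turned round by 180 degrees so that it stands interlocked on the lower one instead of nesting. Put all the round metal tins into the upper tote, swing the carrier's hold-down bar over the stack until it rests fully down in its fork, and leave the other things on the bench where they are.

Things in the scene. Friction and masses are not known exactly. Their poses are not given: they have to be found in the camera images.
- carrier: metal carrier fixed to the bench: base plate 280 x 150 mm, 6 mm thick (long axis x), origin on its underside below the middle of the totes. 12 mm high rails hold the lower tote's foot in the middle. At x = -120 mm a post 180 mm high carries the hold-down bar; at x = +104 to +124 mm a fork 182 mm high and 32 mm wide (y), open at the top, receives it. A properly interlocked stack tops out 158 mm above the bench
- bar (a joint): angle of the hold-down bar (rad): 0 = fully down, level, in the fork (underside 163 mm above the bench); 1.57 = upright; at most 1.65. Steel bar 14 mm wide, 12 mm thick, 285 mm from hinge to end. Swings in the carrier's x-z plane; stiff hinge (0.32 N m friction): it stays about where it is left and must be pushed all the way down
- bar_hinge (a point): hinge axis of the bar, on its centre line, 169 mm above the bench; when down the bar reaches from here along the carrier's +x to the fork
- bar_end (a point): centre of the bar's black tip, a block 30 x 18 x 18 mm, 270 mm from the hinge
- tote_low: lower grey stack-and-nest tote, 184 x 140 x 80 mm over all (long x, width y), 0.22 kg, loose between the carrier's rails; origin at the centre of its underside, z up. Floor 4 mm thick. Foot 170 x 116 mm, stepping out 7 mm at 40 mm height. Clear inside: at the floor |x|<68, |y|<54 mm; above the step |x|<75, |y|<61 mm
- tote_top: upper tote, same shape as tote_low, 0.18 to 0.29 kg, same origin and axes; starts nested in it the same way round. The middle 120 mm of each long side of a tote has a 9 mm thick grip lip (|y| from 61 to 70 mm, 62 to 80 mm above the underside, free beneath on the outside; the wall under it is 4 mm)
- tote_low_pad (a point): top of the lower tote's single pad, at x = +81.5 mm, 72 mm up. Each tote has three support pads inside its ends: one 40 mm wide in the middle of the +x end, two in the corners of the -x end; below them the foot is recessed
- tote_top_pad (a point): top of the upper tote's single pad, at its x = +81.5 mm, 72 mm up. Same way round, totes nest (upper underside 44 mm above the lower one's); turned 180 degrees, the upper stands on the lower's pads, inside its rim (72 mm above), with 3 mm play each way
- case0: closed blue plastic slide case, a bar 80 x 30 x 30 mm (long axis x), 0.07 kg; origin at the centre of its underside as first laid. May be absent
- case1: closed blue plastic slide case, a bar 80 x 30 x 30 mm (long axis x), 0.07 kg; origin at the centre of its underside as first laid. May be absent
- case2: closed blue plastic slide case, a bar 80 x 30 x 30 mm (long axis x), 0.07 kg; origin at the centre of its underside as first laid. May be absent
- tin0: closed round metal specimen tin, 46 mm diameter, 48 mm tall, 0.09 kg; origin at the centre of its underside, z its axis. May be absent
- tin1: closed round metal specimen tin, 46 mm diameter, 48 mm tall, 0.09 kg; origin at the centre of its underside, z its axis. May be absent
- wash_bottle: bystander: white plastic bottle, 64 mm diameter, 150 mm tall; origin at the centre of its underside
- dish_pile: bystander: pile of five yellow culture dishes, 90 mm diameter, 74 mm tall; origin at the centre of its underside
- beaker: bystander: clear beaker, 72 mm diameter, 90 mm tall; origin at the centre of its underside
Not all that is in view belongs to the job. What is shaped like the case1 but white is not meant.

How it is judged:
On the way, in this order (a step that is already met when the one before it is completed fails the run):
1. all the slide cases lie in the lower tote, with the upper tote out of it (x of case0 in the frame of tote_low between -0.078 and 0.078 m and y of case0 in the frame of tote_low between -0.06 and 0.06 m and z of case0 in the frame of tote_low between 0 and 0.068 m and x of case1 in the frame of tote_low between -0.078 and 0.078 m and y of case1 in the frame of tote_low between -0.06 and 0.06 m and z of case1 in the frame of tote_low between 0 and 0.068 m and x of case2 in the frame of tote_low between -0.078 and 0.078 m and y of case2 in the frame of tote_low between -0.06 and 0.06 m and z of case2 in the frame of tote_low between 0 and 0.068 m and distance between tote_top and tote_low above 0.1 m), for 0.2 s.
2. the upper tote stands on the lower one, turned 180 degrees and interlocked (x of tote_top in the frame of tote_low between -0.008 and 0.008 m and y of tote_top in the frame of tote_low between -0.008 and 0.008 m and z of tote_top in the frame of tote_low between 0.068 and 0.076 m and x of tote_top_pad in the frame of tote_low below -0.06 m and angle between tote_top's own z axis and vertical below 0.05 rad), for 0.3 s.
At the end, for the whole second after the job is handed in: Every slide case present lies inside the lower tote, which sits between the carrier's rails; the upper tote stands on the lower one's pads, turned 180 degrees, level and within 8 mm of centred; every tin present is inside the upper tote; the bar is within 0.05 rad of fully down; all is at rest (all of step 2 and x of case0 in the frame of tote_low between -0.078 and 0.078 m and y of case0 in the frame of tote_low between -0.06 and 0.06 m and z of case0 in the frame of tote_low between 0 and 0.068 m and x of case1 in the frame of tote_low between -0.078 and 0.078 m and y of case1 in the frame of tote_low between -0.06 and 0.06 m and z of case1 in the frame of tote_low between 0 and 0.068 m and x of case2 in the frame of tote_low between -0.078 and 0.078 m and y of case2 in the frame of tote_low between -0.06 and 0.06 m and z of case2 in the frame of tote_low between 0 and 0.068 m and x of tote_low in the frame of carrier between -0.008 and 0.008 m and y of tote_low in the frame of carrier between -0.008 and 0.008 m and z of tote_low in the frame of carrier between 0.002 and 0.01 m and x of tin0 in the frame of tote_top between -0.078 and 0.078 m and y of tin0 in the frame of tote_top between -0.06 and 0.06 m and z of tin0 in the frame of tote_top between 0 and 0.06 m and x of tin1 in the frame of tote_top between -0.078 and 0.078 m and y of tin1 in the frame of tote_top between -0.06 and 0.06 m and z of tin1 in the frame of tote_top between 0 and 0.06 m and value of joint bar below 0.05 rad and linear speed of each of tote_top, case0, case1, case2, tin0, tin1 below 0.02 m/s); the robot touches nothing.
It fails at once if a bystander (bottle, dish pile, beaker) is pushed more than 30 mm or tipped (distance of any of wash_bottle, dish_pile, beaker from where it was at the start of the episode above 0.03 m or angle between any of wash_bottle, dish_pile, beaker's own z axis and vertical above 0.4 rad).
Of case0, case1, case2 only 2 to 3 are there at a start; the rules pass over those that are not, and their reading is None.
Of tin0, tin1 only 1 to 2 are there at a start; the rules pass over those that are not, and their reading is None.
At some moment in a run one of case0, case1, case2, tin0, tin1 may be knocked a few centimetres aside while the robot is not near it.
Once in a run the grip may slacken for a moment while it holds something.
It also fails if it takes over 210 s, if anything falls off the work surface, if the arm or the gripper's body presses on something with over 40 N, if the wrist force passes 120 N, or if a joint passes its speed limit or range.

ROBOT

A 6-joint arm with a two-finger parallel gripper is mounted at the origin on the work surface. World frame = base frame: x ahead of the robot, y to its left, z up, the work surface at z = 0. Lengths are in m, angles in rad, forces in N, time in s.
With the tool pointing down it reaches from about 0.3 to 0.85 m from the base axis. Payload 5.4 kg.
Tool frame: the origin (TCP) lies midway between the tips of the shut fingers; the grasp point (between the pads) lies 19 mm behind it; x points along the fingers, z is the direction in which the jaws open and shut, and the axes are right-handed (so a half turn about x gives the same grasp; the last joint's range is limited). The gripper opens to 85 mm and grips with 20 to 120 N. Pads are 22 mm wide; open, the fingers measure 114 mm over their backs; the gripper's body (76 mm by 85 mm) begins 54 mm behind the grasp point. The pads swing forward as they close: fully open they stand 13 mm farther back than shut.
Start: joints at [-1.526, 0.158, 1.597, -0, 1.386, -0.21], TCP at [0.145, -0.556, 0.231] pointing down, gripper open.
Joint ranges: [-2.91, 2.91], [-0.94, 2.29], [0.18, 2.7], [-1.29, 4.43], [0.17, 2.64], [-3, 3]. Speed limits (rad/s): [2.57, 2.57, 3.14, 3.14, 3.14, 3.14].

INTERFACE

Orientations are given as a unit quaternion [x, y, z, w].
In Python, from plant import env gives the robot as it stands. Calls block until the motion is done:
- env.goto(position, orientation): joint-space move of the TCP to a pose.
- env.move_l(position, rotation=None, speed=0.15, f_stop=None): straight line of the TCP; rotation=None keeps the orientation; speed is the mean speed in m/s. With f_stop (N) it stops when the force on the tool has changed by that much, and returns True; else False.
- env.goto_joints(angles): joint-space move.
- env.gripper_to(opening): opening from 0.0 (shut) to 1.0 (fully open); the grip force is fixed at half the most; returns when the fingers have stopped.
- env.dwell(seconds).
- env.ik(position, orientation): joint angles nearest the present ones, or None.
- env.sense(): the state.
- env.capture(name): name is "scene" or "top" or "wrist"; returns a dict with "frame" (420x560x3 uint8, red, green, blue), "vertical_fov" (degrees; the focal length in pixels is half the picture's height over the tangent of half this angle, whatever the lens; pixels are square), "cx", "cy" (the principal point, pixels), "position" and "rotation" of the camera in the world. Camera axes: x right, y down, z forward; pixel columns grow to the right and rows downward; lengths in m; the calibration is good to about 2 mm. A picture is of the moment at which its call begins. There is no depth.
A pose or a line that the arm cannot do raises env.IKError and nothing moves.
- env.job_done(): hands the job in, once; it reports no verdict.
Trained networks look in the newest picture that a camera, given by its name, has taken for a name from the list of things; names that differ only in an ending like _2 or _b are one class to them, and where a whole thing is asked for, a point or a joint stands for the part that bears it (a point fixed in the world has none). Each returns a list of dicts, best first, with "score" (0 to 1); they miss things now and then, are a little off and sometimes report something else, mostly with a low value. They report only what shows in the picture. A call takes as long as a camera call. They do not tell look-alikes from the thing itself.
- env.recognise(label, camera): "at" ([x, y, z] in m, in the coordinates of the camera as it stood for that picture, good to about 4 mm: the middle of the surface that is visible of it).
- env.spot_point(label, camera): "at" ([x, y, z] in m, in the coordinates of the camera as it stood for that picture, good to about 4 mm: a listed point, or the origin of a listed thing).
The state is a dict: "time": time; "joints": joint angles; "joint_velocities": joint speeds; "effort": joint torques, N m; "tcp_pos": TCP position; "orientation": TCP orientation; "ft_force": force on the tool from outside, world axes, zero at the start; "ft_torque": the same for the moment, N m; "opening": opening from 0.0 (shut) to 1.0 (fully open).
Only numpy, scipy, OpenCV 4.12 (cv2) and the standard library are available. Lean on these libraries where they do the work, as an engineer would, in place of code of your own. Each camera call takes 0.05 s, during which the arm holds its last target.

## Working session

There is one attempt and no reset: what is moved stays moved. The work goes in short steps, each a Python script; the robot and the scene stay as the last script left them, time stands still between calls to the robot, and variables do not carry over. Pictures are saved under pics/ and viewed, and the job is handed in when it is done.

```bash
ls; mkdir -p pics
cat > h.py <<'E'
from plant import env
import numpy as np, cv2
from scipy.spatial.transform import Rotation as R
def cap(c,fn=None):
    d=env.capture(c)
    if fn: cv2.imwrite('pics/'+fn,cv2.cvtColor(d['frame'],cv2.COLOR_RGB2BGR))
    return d
def rot(d):
    r=np.array(d['rotation'])
    return r if r.shape==(3,3) else R.from_quat(r).as_matrix()
def w(d,p): return rot(d)@np.array(p)+np.array(d['position'])
def proj(d,p):
    q=rot(d).T@(np.array(p)-np.array(d['position'])); f=d['frame'].shape[0]/2/np.tan(np.radians(d['vertical_fov'])/2)
    return np.array([d['cx']+f*q[0]/q[2],d['cy']+f*q[1]/q[2]])
def ray(d,u,v,z):
    f=d['frame'].shape[0]/2/np.tan(np.radians(d['vertical_fov'])/2)
    r=rot(d)@np.array([(u-d['cx'])/f,(v-d['cy'])/f,1]); p=np.array(d['position'])
    return p+r*(z-p[2])/r[2]
E
python3 - <<'E'
from h import *
print(env.sense())
for c in ['scene','top','wrist']:
    d=cap(c,c+'0.png'); print(c,d['position'],d['rotation'],d['vertical_fov'],d['cx'],d['cy'])
    if c=='wrist': continue
    for n in ['carrier','tote_low','tote_top','case0','tin0','wash_bottle','dish_pile','beaker']:
        for r in env.recognise(n,c): print(' rec',n,round(r['score'],2),w(d,r['at']).round(3),proj(d,w(d,r['at'])).round())
    for n in ['carrier','bar_hinge','bar_end','tote_low','tote_top','tote_low_pad','tote_top_pad','case0','tin0']:
        for r in env.spot_point(n,c): print(' spot',n,round(r['score'],2),w(d,r['at']).round(3),proj(d,w(d,r['at'])).round())
E
```

```text
pics
{'time': 0.0, 'joints': array([-1.52611065e+00,  1.59078406e-01,  1.59820359e+00,  3.51538873e-05,
        1.38621007e+00, -2.10100186e-01]), 'joint_velocities': array([-3.05426027e-04, -4.43288545e-04,  4.68915434e-04, -5.32651299e-04,
       -3.37940447e-05, -2.41031150e-03]), 'effort': array([ 6.16307043e-04, -3.96007419e+01, -3.31426477e+01, -2.01219410e-05,
        8.46462644e-03, -3.11127371e-05]), 'tcp_pos': array([ 0.14488492, -0.55583808,  0.23031475]), 'orientation': array([ 0.4329459 ,  0.55989559, -0.43190519,  0.55904623]), 'ft_force': array([-1.19575997,  0.34384914,  0.06379884]), 'ft_torque': array([-0.01039291,  0.05265333,  0.03183947]), 'opening': 1.0013859350417527}
scene [ 1.26016736 -0.58827034  1.12757618] [ 0.84745881  0.3980728  -0.14912209 -0.31798461] 43.35704329339619 272.90076736785124 199.6633681934386
 rec carrier 0.71 [0.558 0.208 0.063] [331. 168.]
 rec tote_low 0.59 [0.609 0.201 0.059] [342. 180.]
 rec tote_top 0.56 [0.534 0.279 0.099] [344. 143.]
 rec case0 0.84 [ 0.715 -0.044  0.031] [301. 257.]
 rec case0 0.69 [ 0.693 -0.326  0.029] [204. 315
[... 2278 characters left out ...]
 -0.001] [403. 262.]
 spot tote_top_pad 0.67 [0.543 0.169 0.123] [215. 241.]
 spot tote_top_pad 0.29 [0.55  0.247 0.048] [194. 242.]
 spot tote_top_pad 0.24 [ 0.445 -0.217 -0.001] [339. 276.]
 spot case0 0.74 [0.549 0.372 0.168] [145. 237.]
 spot case0 0.65 [ 0.448 -0.217 -0.001] [339. 275.]
 spot case0 0.64 [ 0.685 -0.324 -0.   ] [370. 202.]
 spot case0 0.62 [ 0.584 -0.194  0.004] [331. 233.]
 spot case0 0.58 [ 0.567 -0.315 -0.   ] [368. 238.]
 spot case0 0.5 [ 0.709 -0.037 -0.005] [283. 196.]
 spot tin0 0.55 [ 0.487 -0.423  0.   ] [403. 263.]
wrist [ 0.22162253 -0.5355815   0.37301226] [ 0.78114879 -0.60447145 -0.09554154  0.12366348] 63.520247348199675 280.7338554787626 212.52578033158147
```

View pics/scene0.png

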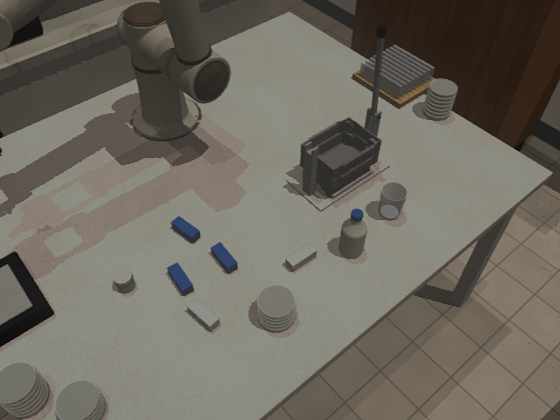

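View pics/top0.png

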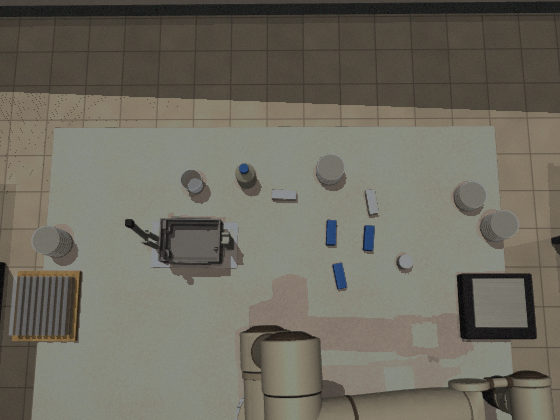

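```bash
python3 -c "
import cv2
a=cv2.imread('pics/scene0.png');cv2.imwrite('pics/crop_s.png',cv2.resize(a[205:345,100:360],None,fx=3,fy=3,interpolation=3))
b=cv2.imread('pics/top0.png');cv2.imwrite('pics/crop_t.png',cv2.resize(b[150:290,120:430],None,fx=2.5,fy=2.5,interpolation=3))"
```

```text
(no output)
```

View pics/crop_s.png

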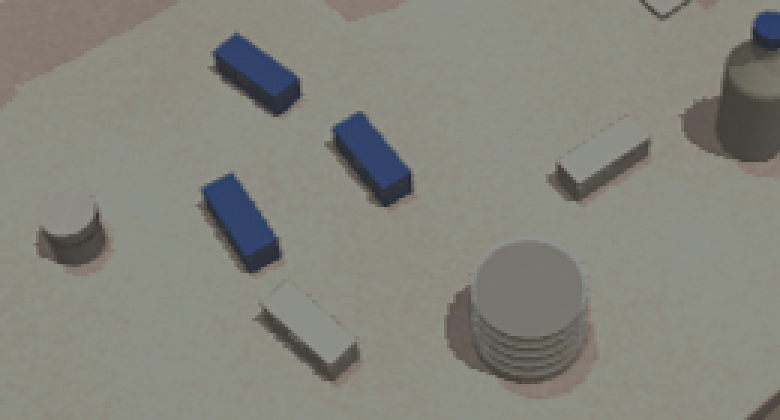

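View pics/crop_t.png

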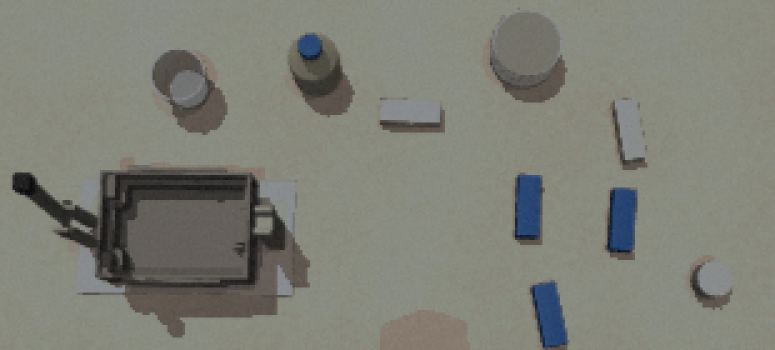

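The candidates are as follows:
- **Cases:** blue at scene pixels (185,229), (224,257) and (180,278). White look-alikes are at (301,257) and (204,315), so I'll exclude those.
- **Tin:** one at (123,280).
- **Not for the job:** the white dish piles and the beaker.

The crop confirms the three blue ones. The carrier's +x points along about world −y, and the bar leans slightly toward the fork. Next I'll take a wrist view over the carrier and another look at the area the arm was hiding.

```bash
cat >> h.py <<'E'
def Q(yaw):
    """tool down, jaw axis (tool z) at world yaw"""
    x=np.array([0,0,-1.]); z=np.array([np.cos(yaw),np.sin(yaw),0]); y=np.cross(z,x)
    return R.from_matrix(np.stack([x,y,z],1)).as_quat()
def st():
    s=env.sense(); print('t',round(s['time'],1),'tcp',s['tcp_pos'].round(4),'op',round(s['opening'],3),'F',s['ft_force'].round(1),'j',s['joints'].round(2)); return s
E
python3 - <<'E'
from h import *
s=st(); T=R.from_quat(s['orientation']).as_matrix(); print(T.round(3))
d=cap('wrist'); print('cam in tool',T.T@(np.array(d['position'])-s['tcp_pos']), (T.T@rot(d)).round(3))
for yaw in (0,np.pi):
  for p in ([.48,.2,.36],[.483,.249,.104]): print(yaw, p, env.ik(p,Q(yaw)))
for yaw in (np.pi/2,-np.pi/2):
  print(yaw, env.ik([.548,.279,.02],Q(yaw)))
  print(yaw, env.ik([.548,.42,.36],Q(yaw)))
E
```

```text
t 1.9 tcp [ 0.1449 -0.5564  0.2313] op 0.997 F [-0.1 -0.1  0.8] j [-1.53  0.16  1.6  -0.    1.39 -0.21]
[[-0.     0.968  0.252]
 [ 0.     0.252 -0.968]
 [-1.    -0.    -0.   ]]
cam in tool [-0.14169531  0.07951319 -0.00082958] [[-0.    -0.309  0.951]
 [-0.001 -0.951 -0.309]
 [ 1.    -0.001 -0.   ]]
0 [0.48, 0.2, 0.36] [ 1.62120579e-01 -3.88829557e-02  1.55260016e+00 -4.44089210e-16
  1.62787545e+00  1.62120579e-01]
0 [0.483, 0.249, 0.104] [ 2.53516565e-01  2.12925177e-01  1.80085044e+00 -4.44089210e-16
  1.12781703e+00  2.53516565e-01]
3.141592653589793 [0.48, 0.2, 0.36] [ 1.62120579e-01 -3.88829557e-02  1.55260016e+00 -4.44089210e-16
  1.62787545e+00 -2.97947207e+00]
3.141592653589793 [0.483, 0.249, 0.104] [ 2.53516565e-01  2.12925177e-01  1.80085044e+00 -4.44089210e-16
  1.12781703e+00 -2.88807609e+00]
1.5707963267948966 [ 2.74683179e-01  4.99980051e-01  1.61868576e+00 -4.44089210e-16
  1.02292685e+00 -1.29611315e+00]
1.5707963267948966 [ 4.79386573e-01  4.24600994e-01  1.02396420e+00 -4.44089210e-16
  1.69302746e+00 -1.09140975e+00]
-1.5707963267948966 [ 2.74683179e-01  4.99980051e-01  1.61868576e+00 -4.44089210e-16
  1.02292685e+00  1.84547951e+00]
-1.5707963267948966 [ 4.79386573e-01  4.24600994e-01  1.02396420e+00 -4.44089210e-16
  1.69302746e+00  2.05018290e+00]
```

Run:
```python
from h import *
env.goto([.50,.20,.36],Q(np.pi)); st()
d=cap('wrist','w1.png')
for n in ['bar_hinge','bar_end','tote_top','tote_low_pad','tote_top_pad','carrier','tin0']:
    for r in env.spot_point(n,'wrist'): print(' spot',n,round(r['score'],2),w(d,r['at']).round(3),proj(d,w(d,r['at'])).round())
d=cap('top','top1.png')
for n in ['tin0','tote_top','bar_end']:
    for r in env.spot_point(n,'top'): print(' spot',n,round(r['score'],2),w(d,r['at']).round(3),proj(d,w(d,r['at'])).round())
cap('scene','scene1.png'); st()
```

```text
t 4.9 tcp [0.5002 0.1995 0.3598] op 0.997 F [ 0.1 -0.6  0.1] j [ 0.16  0.01  1.5  -0.    1.63 -2.99]
 spot bar_hinge 0.71 [0.553 0.368 0.164] [236. 324.]
 spot tote_top 0.72 [0.547 0.252 0.044] [248. 200.]
 spot tote_top 0.16 [0.547 0.168 0.121] [238. 146.]
 spot tote_low_pad 0.58 [0.545 0.167 0.082] [244. 142.]
 spot tote_top_pad 0.82 [0.545 0.169 0.123] [240. 148.]
 spot tote_top_pad 0.25 [0.746 0.256 0.   ] [120. 195.]
 spot tin0 0.72 [ 0.488 -0.421 -0.002] [402. 262.]
 spot tote_top 0.75 [0.547 0.247 0.048] [194. 242.]
 spot bar_end 0.5 [0.544 0.337 0.44 ] [130. 224.]
t 5.5 tcp [0.5  0.2  0.36] op 1.001 F [ 0.8  0.5 -0. ] j [ 0.16  0.01  1.5  -0.    1.63 -2.99]
```

View pics/w1.png

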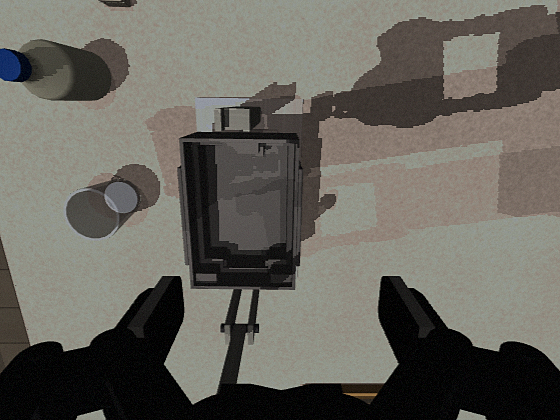

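View pics/top1.png

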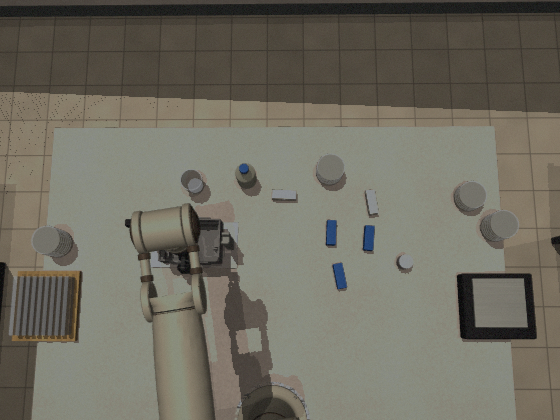

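View pics/scene1.png

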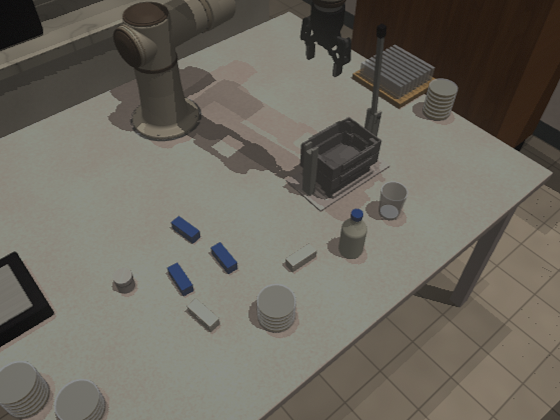

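The wrist view shows the nested tote, with its rim at about (180..300, 133..290), the fork at (237,120) and the hinge at (240,328). Only one tin is on the bench. I'll measure the rim precisely.

```bash
python3 - <<'E'
import cv2
a=cv2.imread('pics/w1.png');cv2.imwrite('pics/w1c.png',cv2.convertScaleAbs(cv2.resize(a[90:350,150:330],None,fx=3,fy=2.3*1.3*0+3,interpolation=cv2.INTER_CUBIC)[:600*2:1],alpha=1.8)[:780])
E
python3 -c "
import cv2
a=cv2.imread('pics/w1c.png');print(a.shape);cv2.imwrite('pics/w1d.png',a[100:640])"
```

```text
(780, 540, 3)
```

View pics/w1d.png

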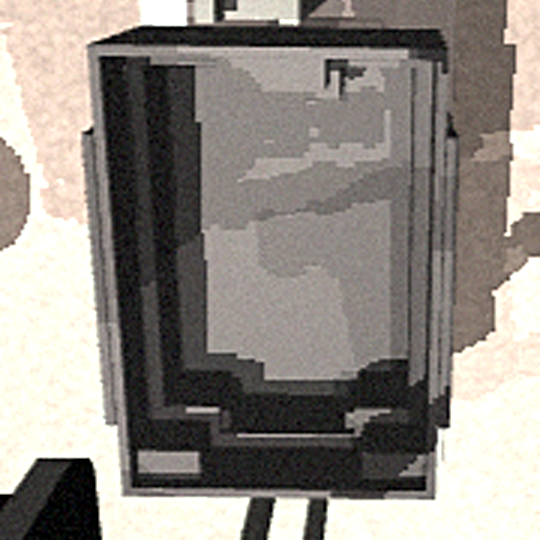

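Run:
```python
from h import *
d=cap('wrist')
for n,(x,y) in dict(TL=(90,45),TR=(448,45),BR=(435,497),BL=(125,495),lip1=(84,130),lip2=(110,425),lip3=(458,130),lip4=(449,428)).items():
    print(n,ray(d,x/3+150,(y+100)/3+90,.130).round(4))
```

```text
TL [0.6086 0.1584 0.13  ]
TR [0.4802 0.1585 0.13  ]
BR [0.4827 0.3424 0.13  ]
BL [0.6112 0.3414 0.13  ]
lip1 [0.6137 0.1891 0.13  ]
lip2 [0.6146 0.3093 0.13  ]
lip3 [0.4761 0.1892 0.13  ]
lip4 [0.4774 0.3107 0.13  ]
```

Run:
```python
from h import *
q=Q(np.pi-.011)
env.move_l([.50,.24,.41],rotation=q,speed=.25)
env.gripper_to(0.0)
env.move_l([.545,.26,.41],speed=.25)
print(env.move_l([.545,.361,.405],speed=.2,f_stop=12)); st()
d=cap('scene','s2.png')
for r in env.spot_point('bar_end','scene'): print(' spot',round(r['score'],2),w(d,r['at']).round(3))
env.move_l([.545,.27,.41],speed=.25)
env.gripper_to(0.45); st()
d=cap('wrist','w2.png')
```

```text
False
t 7.8 tcp [0.5448 0.3604 0.4054] op 0.0 F [ 0.2  0.6 -0.5] j [ 0.4   0.32  1.06 -0.    1.75 -2.73]
 spot 0.8 [0.55  0.385 0.44 ]
t 8.8 tcp [0.5449 0.2705 0.4099] op 0.451 F [ 1.  -0.2  0.2] j [ 0.26  0.2   1.2   0.    1.74 -2.87]
```

View pics/s2.png

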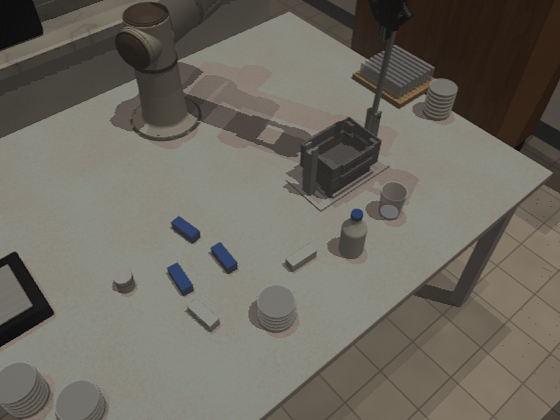

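View pics/w2.png

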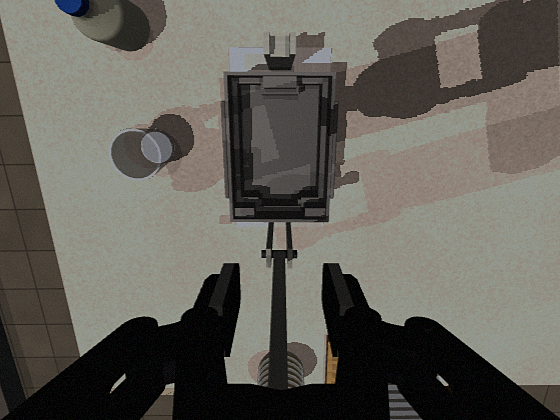

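Run:
```python
from h import *
env.move_l([.480,.250,.24],speed=.3)
print(env.move_l([.480,.250,.105],speed=.15,f_stop=10)); st()
env.gripper_to(0.0); st()
cap('wrist','w3.png')
print(env.move_l([.480,.250,.125],speed=.05)); env.dwell(.2); st()
cap('wrist','w4.png')
```

```text
False
t 10.7 tcp [0.4811 0.2503 0.1063] op 0.451 F [ 0.3  0.1 -0.1] j [ 0.26  0.21  1.8   0.    1.13 -2.87]
t 11.1 tcp [0.4809 0.2502 0.1061] op 0.09 F [0.2 0.1 5.1] j [ 0.26  0.21  1.81 -0.    1.13 -2.87]
False
t 11.8 tcp [0.4797 0.2499 0.1246] op 0.094 F [ 0.7 -0.4 -1.9] j [ 0.26  0.18  1.79  0.    1.17 -2.87]
```

View pics/w4.png

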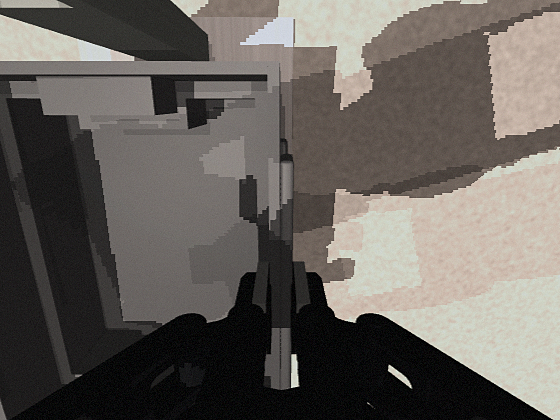

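```bash
python3 - <<'E'
from h import *
env.move_l([.480,.250,.195],speed=.12); st()
d=cap('scene','s3.png')
for n in ['tote_top','tote_low','tote_top_pad','tote_low_pad']:
    for r in env.spot_point(n,'scene'): print(n,round(r['score'],2),w(d,r['at']).round(3))
E
python3 -c "
import cv2
a=cv2.imread('pics/s3.png');cv2.imwrite('pics/s3c.png',cv2.resize(a[50:250,250:450],None,fx=3,fy=3,interpolation=3))"
```

```text
t 12.6 tcp [0.4795 0.2498 0.1942] op 0.087 F [-0.4  0.1 -1.9] j [ 0.26  0.1   1.73 -0.    1.31 -2.87]
tote_top 0.74 [0.548 0.254 0.141]
tote_low 0.63 [0.55  0.25  0.004]
tote_top_pad 0.64 [0.549 0.167 0.212]
tote_low_pad 0.79 [0.545 0.169 0.078]
```

View pics/s3c.png

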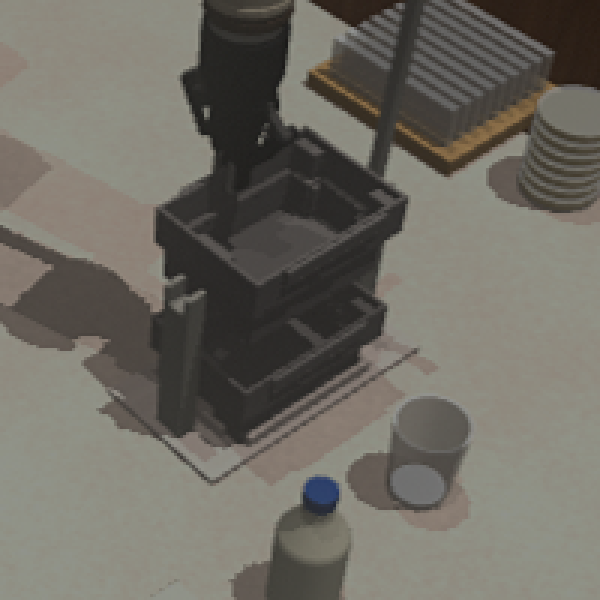

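Run:
```python
from h import *
env.move_l([.36,.20,.195],speed=.2)
env.move_l([.38,.10,.16],rotation=Q(np.pi/2),speed=.12); st()
env.move_l([.455,.10,.12],rotation=Q(-.2),speed=.12); st()
print(env.move_l([.455,.10,.0545],speed=.06,f_stop=6)); st()
cap('wrist','w5.png')
env.gripper_to(.45); env.move_l([.455,.10,.25],speed=.3); st()
d=cap('top','top2.png')
for n in ['tote_top','tote_low','tote_top_pad','tote_low_pad']:
    for r in env.spot_point(n,'top'): print(n,round(r['score'],2),w(d,r['at']).round(3))
cap('scene','s4.png')
```

```text
t 15.4 tcp [0.3802 0.1001 0.1601] op 0.087 F [ 0.6 -0.5 -1.9] j [-0.05 -0.28  2.16  0.    1.26 -1.62]
t 17.3 tcp [0.455 0.1   0.12 ] op 0.087 F [ 0.2  0.5 -2.2] j [-0.04 -0.01  2.   -0.    1.14  0.16]
True
t 18.3 tcp [0.4545 0.1    0.0562] op 0.09 F [-0.5 -0.4  4.1] j [-0.04  0.1   2.04 -0.    1.    0.16]
t 19.6 tcp [0.454  0.1    0.2481] op 0.451 F [-0.3  0.3 -0.8] j [-0.04 -0.14  1.87 -0.    1.42  0.16]
tote_top 0.73 [ 0.39   0.112 -0.   ]
tote_low 0.75 [0.547 0.244 0.005]
tote_top_pad 0.83 [0.404 0.192 0.074]
tote_top_pad 0.45 [ 0.392  0.11  -0.   ]
tote_low_pad 0.86 [0.547 0.167 0.078]
```

View pics/s4.png

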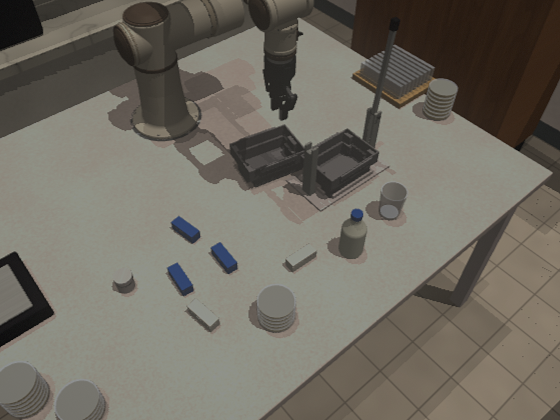

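Upper tote set down and already turned: its single pad is at (0.404, 0.192). The lower tote is still in the carrier. Next, an overview of the cases from the wrist camera.

```bash
cat >> h.py <<'E'
def cases(d,dbg=None):
    hsv=cv2.cvtColor(d['frame'],cv2.COLOR_RGB2HSV)
    m=((hsv[...,0]>105)&(hsv[...,0]<130)&(hsv[...,1]>120)).astype(np.uint8)
    n,l,s,_=cv2.connectedComponentsWithStats(m); out=[]
    for i in range(1,n):
        if s[i,4]<150: continue
        v=np.median(hsv[...,2][l==i]); mm=((l==i)&(hsv[...,2]>0.75*np.percentile(hsv[...,2][l==i],80))).astype(np.uint8)
        mm=cv2.morphologyEx(mm,cv2.MORPH_OPEN,np.ones((3,3),np.uint8))
        c=max(cv2.findContours(mm,0,2)[0],key=cv2.contourArea)
        b=cv2.boxPoints(cv2.minAreaRect(c)); P=np.array([ray(d,u,vv,.03)[:2] for u,vv in b])
        e1,e2=P[1]-P[0],P[2]-P[1]
        L,W=(e1,e2) if np.linalg.norm(e1)>np.linalg.norm(e2) else (e2,e1)
        out.append((P.mean(0).round(4),round(np.arctan2(L[1],L[0])%np.pi,3),np.linalg.norm(L).round(4),np.linalg.norm(W).round(4),b.mean(0).round()))
    return out
E
python3 - <<'E'
from h import *
env.gripper_to(1.0)
env.goto([.53,-.33,.32],Q(0)); st()
d=cap('wrist','w6.png')
for c in cases(d): print(c)
for r in env.spot_point('case0','wrist')+env.spot_point('tin0','wrist'): print(round(r['score'],2),w(d,r['at']).round(3))
E
```

```text
t 22.0 tcp [ 0.5304 -0.3289  0.32  ] op 1.001 F [ 0.7  0.4 -0.5] j [-0.75  0.24  1.32  0.    1.57 -0.75]
(array([ 0.5839, -0.189 ]), np.float64(3.078), np.float64(0.0769), np.float64(0.0274), array([327.,  48.], dtype=float32))
(array([ 0.4443, -0.2137]), np.float64(0.17), np.float64(0.0771), np.float64(0.0277), array([208.,  71.], dtype=float32))
(array([ 0.5655, -0.3091]), np.float64(3.053), np.float64(0.0764), np.float64(0.0274), array([308., 152.], dtype=float32))
0.92 [ 0.585 -0.189 -0.003]
0.78 [ 0.684 -0.319 -0.001]
0.7 [ 0.562 -0.311 -0.004]
0.69 [ 0.443 -0.211  0.004]
0.71 [ 0.488 -0.418  0.001]
```

View pics/w6.png

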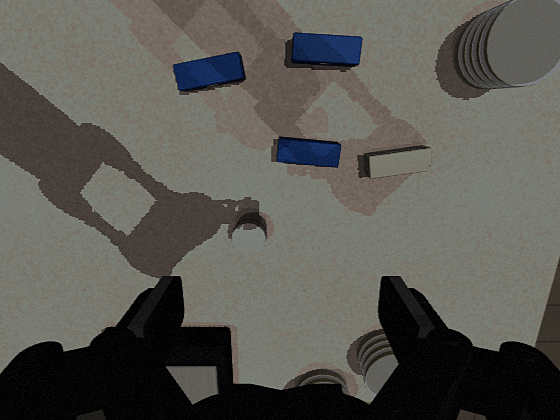

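```bash
cat >> h.py <<'E'
PSI=-.011; C=np.array([.5455,.2500])
def tote(x,y):  # tote_low frame -> world xy (carrier x = world -y)
    a=-np.pi/2+PSI
    return C+np.array([x*np.cos(a)-y*np.sin(a), x*np.sin(a)+y*np.cos(a)])
def pick(xy,yaw,z=.003,op=.7):
    q=Q(yaw); env.gripper_to(op)
    env.goto([*xy,.12],q)
    s=env.move_l([*xy,z],speed=.12,f_stop=8)
    env.gripper_to(0.); st()
    env.move_l([*xy,.26],speed=.3); r=st(); return s
E
python3 - <<'E'
from h import *
print(pick([.5655,-.3091],np.pi/2-.089))
p=tote(.030,0); q=Q(np.pi/2+PSI); print(p)
env.goto([*p,.26],q); s=st()
cap('wrist','w7.png')
print(env.move_l([*p,.06],speed=.2,f_stop=12))
print(env.move_l([*p,.013],speed=.06,f_stop=6)); st()
env.gripper_to(.46)
env.move_l([*p,.28],speed=.3); st()
cap('wrist','w8.png'); cap('top','top3.png')
E
```

```text
t 25.3 tcp [ 0.5662 -0.3097  0.0041] op 0.336 F [0.7 0.1 3.5] j [-0.69  0.59  1.53 -0.    1.02 -2.17]
t 26.3 tcp [ 0.5645 -0.3083  0.2573] op 0.337 F [-0.3 -0.2 -1.1] j [-0.69  0.32  1.35  0.    1.47 -2.17]
False
[0.54517001 0.22000181]
t 28.2 tcp [0.5456 0.2191 0.2599] op 0.338 F [0.2 0.6 0.5] j [ 0.18  0.17  1.52 -0.    1.44 -1.38]
False
True
t 30.0 tcp [0.5435 0.2199 0.0275] op 0.337 F [-0.5 -0.5 -0.9] j [ 0.18  0.43  1.7   0.    1.02 -1.38]
t 31.2 tcp [0.5442 0.2195 0.2778] op 0.461 F [ 0.7  0.2 -0.3] j [ 0.18  0.16  1.5  -0.    1.48 -1.38]
```

View pics/w7.png

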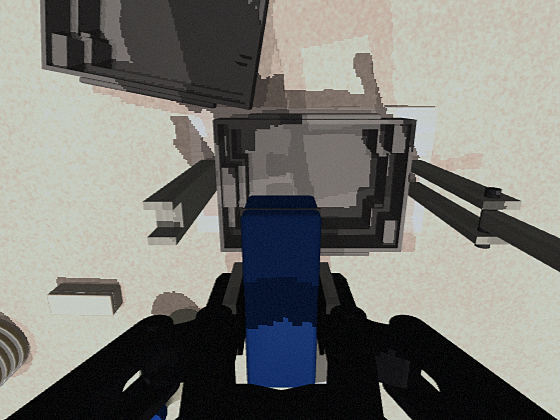

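View pics/w8.png

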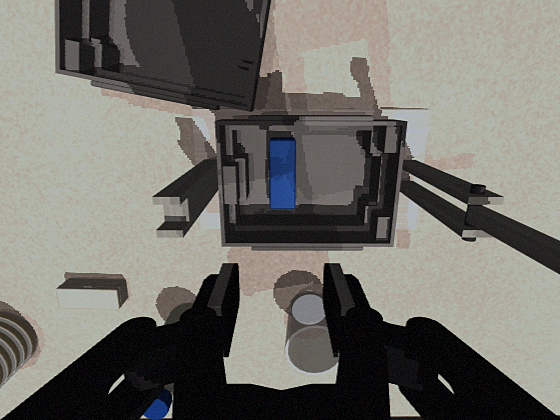

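Case 1 lies flat in the lower tote, at pixel (283,174). I'll re-check where the other two are, then pick the next one.

Run:
```python
from h import *
d=cap('wrist')
for c in cases(d): print('w',c)
d=cap('top')
cs=cases(d)
for c in cs: print('t',c)
b=min(cs,key=lambda c:np.linalg.norm(c[0]-[.584,-.189]))
print('sel',b)
xy=[.5839,-.189]
if np.linalg.norm(b[0]-xy)<.012:
    print(pick(xy,np.pi/2-.063))
    p=tote(-.032,0); q=Q(np.pi/2+PSI); print(p)
    env.goto([*p,.26],q); s=st()
    cap('wrist','w9.png')
    print(env.move_l([*p,.05],speed=.2,f_stop=15))
    env.dwell(.2)
    print(env.move_l([*p,.014],speed=.05,f_stop=8)); st()
    env.gripper_to(.46)
    env.move_l([*p,.28],speed=.3); st()
    d=cap('wrist','w10.png')
    for c in cases(d): print('w',c)
    d=cap('top','top4.png')
    for c in cases(d): print('t',c)
```

```text
w (array([0.563 , 0.2213]), np.float64(3.141), np.float64(0.0425), np.float64(0.0279), array([282., 190.], dtype=float32))
w (array([0.9002, 0.0303]), np.float64(2.476), np.float64(0.041), np.float64(0.0285), array([156., 413.], dtype=float32))
t (array([ 0.5845, -0.1914]), np.float64(3.123), np.float64(0.0746), np.float64(0.0258), array([331., 232.], dtype=float32))
t (array([0.5394, 0.2196]), np.float64(0.024), np.float64(0.0613), np.float64(0.0258), array([203., 246.], dtype=float32))
t (array([ 0.4442, -0.2161]), np.float64(0.177), np.float64(0.0769), np.float64(0.0269), array([340., 275.], dtype=float32))
sel (array([ 0.5845, -0.1914]), np.float64(3.123), np.float64(0.0746), np.float64(0.0258), array([331., 232.], dtype=float32))
t 34.9 tcp [ 0.5847 -0.1894  0.004 ] op 0.341 F [0.7 0.9 4.1] j [-0.51  0.52  1.62  0.    0.99 -2.02]
t 35.9 tcp [ 0.5828 -0.1884  0.2575] op 0.34 F [-0.4  0.1 -1. ] j [-0.51  0.24  1.45 -0.    1.45 -2.02]
False
[0.54585199 0.28199806]
t 37.6 tcp [0.5464 0.281  0.2599] op 0.344 F [-0.7 -0.6 -0.7] j [ 0.28  0.24  1.44 -0.    1.46 -1.28]
False
True
t 39.7 tcp [0.5453 0.2808 0.0147] op 0.342 F [ 1.3 -3.1  3.1] j [ 0.28  0.51  1.62 -0.    1.02 -1.28]
t 41.0 tcp [0.5447 0.2819 0.2776] op 0.461 F [-0.6 -0.2  0.5] j [ 0.28  0.24  1.42 -0.    1.5  -1.28]
w (array([0.5462, 0.2239]), np.float64(0.01), np.float64(0.0796), np.float64(0.0279), array([231., 176.], dtype=float32))
w (array([0.5635, 0.2833]), np.float64(0.0), np.float64(0.045), np.float64(0.0279), array([282., 190.], dtype=float32))
t (array([0.5459, 0.2823]), np.float64(3.109), np.float64(0.076), np.float64(0.0272), array([184., 244.], dtype=float32))
t (array([0.5459, 0.223 ]), np.float64(0.024), np.float64(0.0743), np.float64(0.0258), array([202., 244.], dtype=float32))
t (array([ 0.4442, -0.2161]), np.float64(0.177), np.float64(0.0769), np.float64(0.0269), array([340., 275.], dtype=float32))
```

View pics/w10.png

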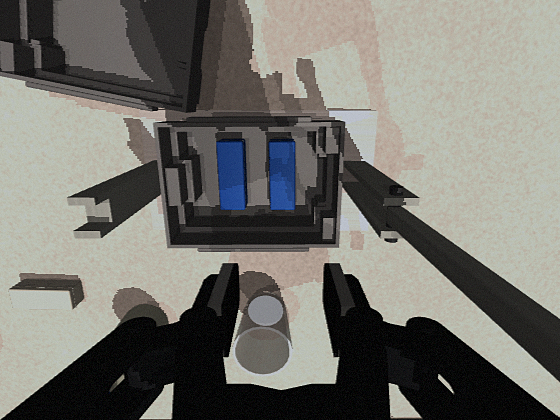

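Both cases lie flat, at y = 0.223 and 0.282. Case 3 goes across the top of them. Its top will be about 64 mm up, below the upper tote's 72 mm underside.

Run:
```python
from h import *
print(pick([.4443,-.2145],np.pi/2+.172))
p=[.5455,.255]; q=Q(np.pi+PSI)
env.goto([*p,.28],q); s=st()
cap('wrist','w11.png')
print(env.move_l([*p,.08],speed=.2,f_stop=15))
env.dwell(.2)
print(env.move_l([*p,.043],speed=.05,f_stop=6)); st()
env.gripper_to(.46); env.dwell(.1)
env.move_l([*p,.30],speed=.25); st()
d=cap('wrist','w12.png')
for c in cases(d): print('w',c)
d=cap('top','top5.png'); cap('scene','s5.png')
for n in ['tote_top','tote_low','tote_top_pad','tote_low_pad','tin0']:
    for r in env.spot_point(n,'top'): print(n,round(r['score'],2),w(d,r['at']).round(3))
```

```text
t 44.9 tcp [ 0.445  -0.2151  0.0039] op 0.336 F [ 0.8 -0.5  5. ] j [-0.7   0.27  1.97 -0.    0.9  -2.44]
t 45.9 tcp [ 0.4433 -0.2137  0.2577] op 0.338 F [ 0.2  0.7 -2. ] j [-0.7  -0.07  1.79 -0.    1.44 -2.44]
False
t 47.7 tcp [0.5458 0.2539 0.2798] op 0.339 F [ 0.7 -0.7 -0.1] j [ 0.24  0.2   1.45 -0.    1.49 -2.89]
False
True
t 49.7 tcp [0.5448 0.2548 0.0439] op 0.341 F [-0.3  0.4  3.4] j [ 0.24  0.44  1.65 -0.    1.05 -2.89]
t 51.3 tcp [0.5447 0.2548 0.2981] op 0.46 F [ 0.1  0.4 -0.3] j [ 0.24  0.2   1.42 -0.    1.53 -2.89]
w (array([0.5457, 0.2471]), np.float64(1.568), np.float64(0.0549), np.float64(0.0297), array([278., 164.], dtype=float32))
tote_top 0.94 [ 0.392  0.111 -0.001]
tote_low 0.69 [0.549 0.248 0.006]
tote_low 0.59 [0.546 0.28  0.012]
tote_low 0.44 [ 0.766  0.084 -0.003]
tote_top_pad 0.65 [0.405 0.194 0.074]
tote_top_pad 0.47 [0.545 0.384 0.442]
tote_low_pad 0.58 [0.544 0.164 0.078]
tin0 0.45 [ 0.489 -0.419 -0.001]
```

View pics/w12.png

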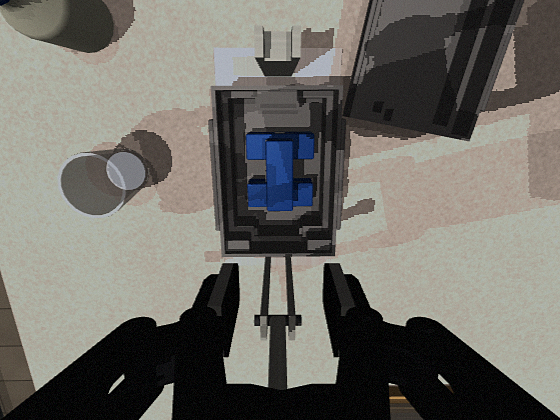

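View pics/s5.png

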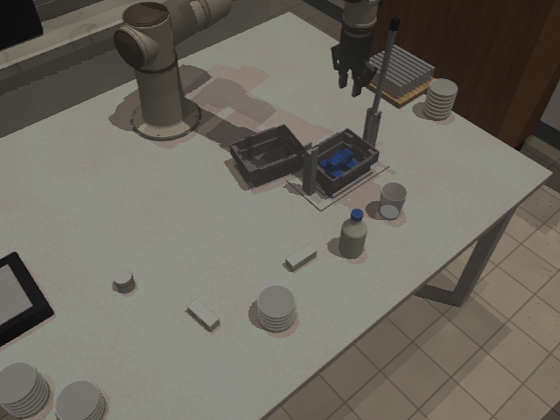

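Run:
```python
from h import *
import pickle
d=env.capture('wrist'); pickle.dump({k:d[k] for k in d},open('dl.pkl','wb'))
a=cv2.cvtColor(d['frame'],cv2.COLOR_RGB2BGR)
cv2.imwrite('pics/c1.png',cv2.convertScaleAbs(cv2.resize(a[70:265,195:360],None,fx=3,fy=3,interpolation=2),alpha=1.8))
env.goto([.475,.11,.30],Q(np.pi/2)); env.dwell(.2); st()
d=env.capture('wrist'); pickle.dump({k:d[k] for k in d},open('dt.pkl','wb'))
a=cv2.cvtColor(d['frame'],cv2.COLOR_RGB2BGR); cv2.imwrite('pics/w13.png',a)
```

```text
t 53.1 tcp [0.4751 0.1103 0.3   ] op 0.458 F [ 0.7 -0.4  0.1] j [-0.02 -0.11  1.74  0.    1.52 -1.59]
```

View pics/c1.png

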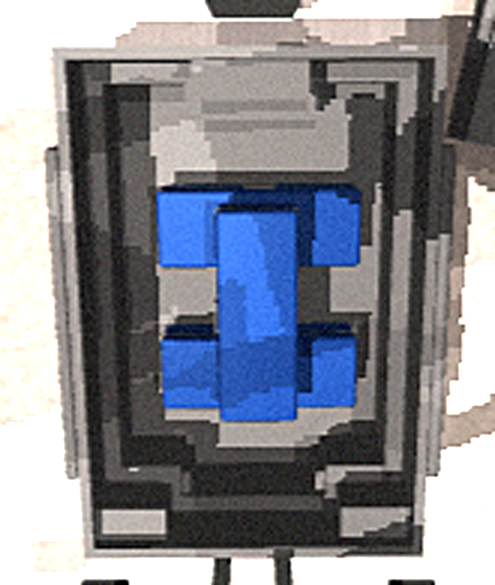

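View pics/w13.png

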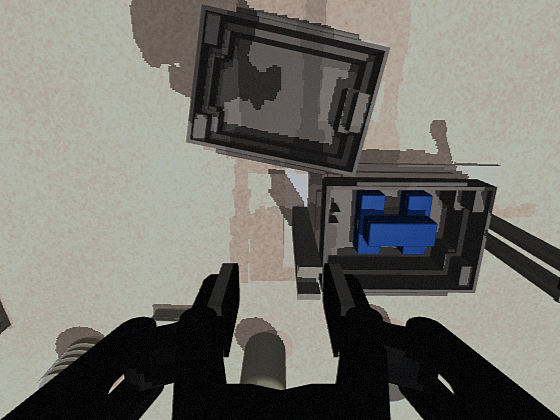

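Run:
```python
from h import *
import pickle
dl=pickle.load(open('dl.pkl','rb')); dt=pickle.load(open('dt.pkl','rb'))
a=cv2.cvtColor(dt['frame'],cv2.COLOR_RGB2BGR)
c=cv2.convertScaleAbs(cv2.resize(a[0:190,175:405],None,fx=3,fy=3,interpolation=2),alpha=1.8); cv2.imwrite('pics/c2.png',c)
P=np.array([ray(dl,x/3+195,y/3+70,.086)[:2] for x,y in [(53,48),(447,48),(422,553),(87,555)]]); print(P.round(4),P.mean(0)); print('len',np.linalg.norm(P[1]-P[0]),np.linalg.norm(P[2]-P[1]))
v=(P[0]+P[1]-P[2]-P[3])/2; print('yaw off',np.arctan2(v[1],v[0])+np.pi/2)
P=np.array([ray(dt,x,y,.080)[:2] for x,y in [(203,5),(390,47),(357,174),(187,142)]]); print(P.round(4),P.mean(0)); print('len',np.linalg.norm(P[1]-P[0]),np.linalg.norm(P[2]-P[1]))
```

```text
[[0.6104 0.1603]
 [0.4813 0.1619]
 [0.4827 0.3431]
 [0.6108 0.3421]] [0.54631567 0.25184733]
len 0.1290417803348362 0.18122681803371407
yaw off -0.0049520775063067735
[[0.3096 0.0384]
 [0.3452 0.2168]
 [0.4699 0.1935]
 [0.4358 0.0126]] [0.39012431 0.11533105]
len 0.1819220797174938 0.12678144166748642
```

View pics/c2.png

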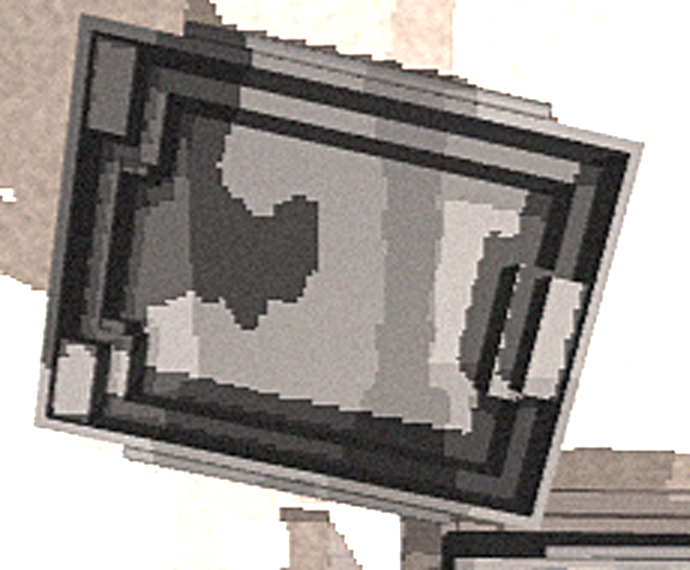

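Run:
```python
from h import *
s=.015; th=np.pi/2-.197; t=np.array([np.cos(th),np.sin(th)]); n=np.array([t[1],-t[0]])
T0=np.array([.390,.1127]); G=T0+.0655*n+s*t
th2=np.pi/2-.008; t2=np.array([np.cos(th2),np.sin(th2)]); n2=np.array([t2[1],-t2[0]])
C2=np.array([.5458,.2500]); G2=C2+.0655*n2+s*t2; print(G,G2)
env.gripper_to(.45)
q=Q(np.pi-.197); print(env.ik([*G,.16],q))
env.goto([*G,.16],q); env.dwell(.2)
print(env.move_l([*G,.056],speed=.12,f_stop=10)); st()
env.gripper_to(0.); st()
env.move_l([*G,.12],speed=.08); env.dwell(.2); st(); 
env.move_l([*G,.28],speed=.15); st()
q2=Q(np.pi-.008)
env.move_l([*G2,.28],rotation=q2,speed=.12); env.dwell(.3); st()
cap('wrist','w14.png'); d=cap('scene','s6.png')
for nme in ['tote_top','tote_low','tote_top_pad','tote_low_pad']:
    for r in env.spot_point(nme,'scene'): print(nme,round(r['score'],2),w(d,r['at']).round(3))
```

```text
[0.45716903 0.11458967] [0.6114179  0.26447553]
[-1.16328973e-02 -4.59663940e-02  1.95637364e+00 -4.44089210e-16
  1.23118541e+00 -2.95622555e+00]
False
t 55.8 tcp [0.4579 0.1146 0.0567] op 0.448 F [ 0.8 -0.5 -0.1] j [-0.01  0.11  2.02  0.    1.   -2.96]
t 56.2 tcp [0.458  0.1146 0.0569] op 0.087 F [-0.3  0.9  5.9] j [-0.01  0.11  2.02  0.    1.   -2.96]
t 57.4 tcp [0.4567 0.1146 0.1194] op 0.092 F [-0.1  0.7 -1.9] j [-0.01  0.01  1.99  0.    1.14 -2.96]
t 58.6 tcp [0.4566 0.1146 0.2788] op 0.093 F [-0.6 -0.3 -3.8] j [-0.01 -0.15  1.81  0.    1.48 -2.96]
t 60.8 tcp [0.6114 0.2644 0.2801] op 0.091 F [-0.6  0.  -1.6] j [ 0.23  0.37  1.25 -0.    1.52 -2.91]
tote_top 0.7 [0.549 0.256 0.223]
tote_low 0.63 [0.55  0.25  0.007]
tote_top_pad 0.9 [0.551 0.327 0.299]
```

View pics/w14.png

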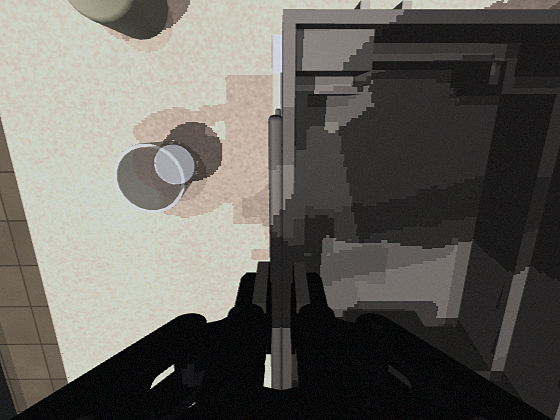

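View pics/s6.png

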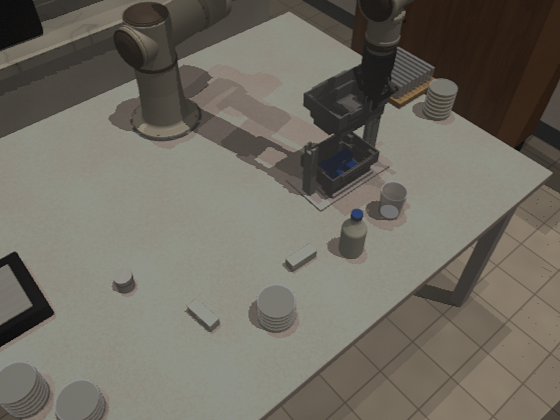

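```bash
python3 - <<'E'
from h import *
d=cap('wrist')
print(ray(d,283,11,.304),proj(d,[.6101,.1575,.304]))
G2=[.6114,.2645]
print(env.move_l([*G2,.185],speed=.15)); env.dwell(.3)
cap('wrist','w15.png'); cap('scene','s7.png')
print(env.move_l([*G2,.150],speed=.05,f_stop=10)); env.dwell(.2); st()
print(env.move_l([*G2,.132],speed=.03,f_stop=8)); st()
cap('scene','s8.png')
E
python3 -c "
import cv2
a=cv2.imread('pics/s8.png');cv2.imwrite('pics/s8c.png',cv2.resize(a[50:250,250:450],None,fx=3,fy=3,interpolation=3))"
```

```text
[0.60984854 0.15944799 0.304     ] [282.12771486   3.73817939]
False
False
t 63.4 tcp [0.6117 0.2646 0.1506] op 0.086 F [-0.   0.6 -2. ] j [ 0.23  0.45  1.39  0.    1.29 -2.91]
True
t 63.9 tcp [0.6114 0.2644 0.1348] op 0.093 F [-1. -0.  4.] j [ 0.23  0.47  1.41 -0.    1.27 -2.91]
```

View pics/s8c.png

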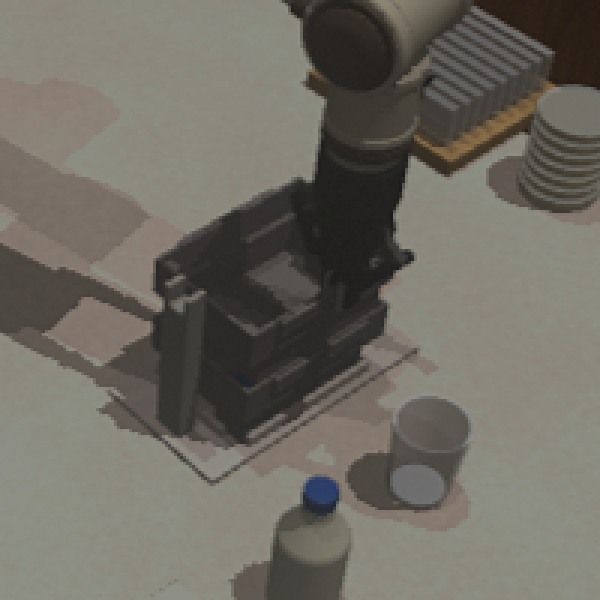

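Contact came at TCP z = 0.1348 against 0.134 expected for the pads, so it looks seated. I'll release and check.

Run:
```python
from h import *
import pickle
env.gripper_to(.45); env.dwell(.2); G2=[.6114,.2645]
env.move_l([*G2,.30],speed=.3); 
env.goto([.50,.22,.33],Q(np.pi-.1)); env.dwell(.2); st()
d=cap('wrist','w16.png'); pickle.dump(dict(d),open('dp.pkl','wb'))
a=cv2.cvtColor(d['frame'],cv2.COLOR_RGB2BGR)
for n in ['tote_top','tote_low','tote_top_pad','tote_low_pad']:
    for r in env.spot_point(n,'wrist'): print(n,round(r['score'],2),w(d,r['at']).round(3))
d=cap('scene','s9.png')
for n in ['tote_top','tote_low','tote_top_pad','tote_low_pad','tin0']:
    for r in env.spot_point(n,'scene'): print(n,round(r['score'],2),w(d,r['at']).round(3))
a=cv2.imread('pics/s9.png');cv2.imwrite('pics/s9c.png',cv2.resize(a[50:250,250:450],None,fx=3,fy=3,interpolation=3))
```

```text
t 66.0 tcp [0.5004 0.2201 0.3286] op 0.451 F [-0.5  1.2 -0.4] j [ 0.19  0.04  1.54  0.    1.57 -2.85]
tote_top 0.93 [0.547 0.253 0.08 ]
tote_top_pad 0.98 [0.543 0.33  0.151]
tote_low_pad 0.81 [0.547 0.17  0.08 ]
tote_top 0.98 [0.548 0.253 0.077]
tote_low 0.87 [0.551 0.25  0.005]
tote_low 0.48 [0.744 0.257 0.   ]
tote_top_pad 0.78 [0.551 0.331 0.153]
tote_top_pad 0.64 [0.547 0.224 0.014]
tote_low_pad 0.93 [0.548 0.17  0.082]
tin0 0.69 [0.551 0.386 0.436]
tin0 0.58 [ 0.486 -0.42  -0.001]
```

View pics/w16.png

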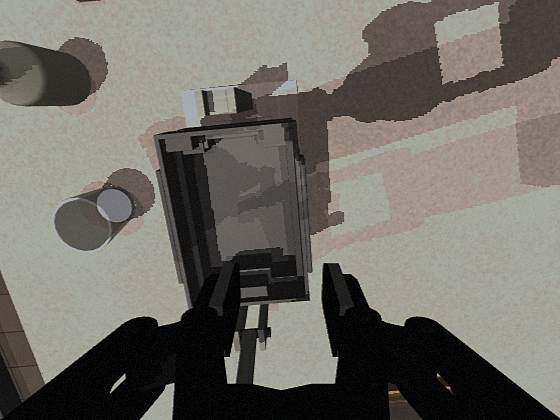

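View pics/s9c.png

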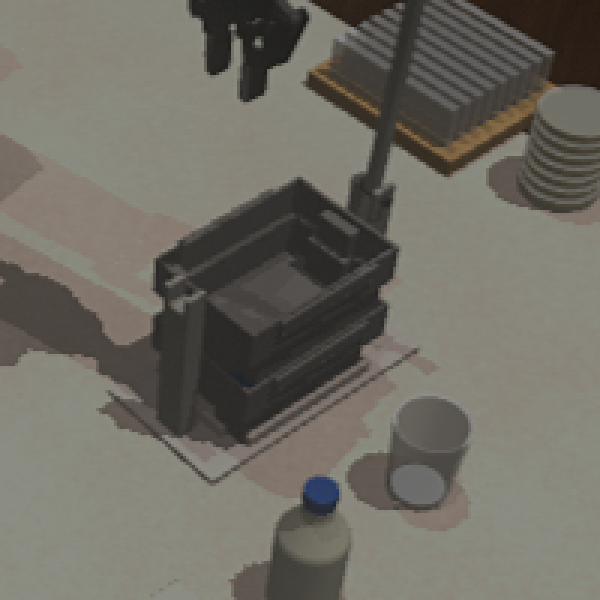

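Run:
```python
from h import *
import pickle
d=pickle.load(open('dp.pkl','rb'))
for u,v in [(157,136),(296,120),(309,300)]: print(ray(d,u,v,.158).round(4))
env.gripper_to(.85)
q=Q(np.pi/2); xy=[.488,-.420]
env.goto([*xy,.15],q); 
d=cap('wrist','w17.png')
for r in env.spot_point('tin0','wrist')+env.spot_point('tin0','top')[:0]: print(round(r['score'],2),w(d,r['at']).round(3),proj(d,w(d,r['at'])).round())
st()
```

```text
[0.6062 0.1595 0.158 ]
[0.4802 0.1583 0.158 ]
[0.4826 0.3427 0.158 ]
0.97 [ 0.487 -0.415  0.004] [284. 195.]
t 69.5 tcp [ 0.4886 -0.4195  0.1503] op 0.849 F [ 0.9 -0.3  0.5] j [-0.9   0.4   1.47  0.    1.27 -2.47]
```

View pics/w17.png

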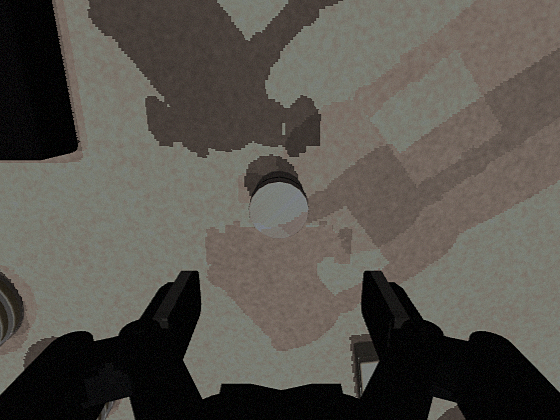

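Run:
```python
from h import *
d=cap('wrist'); p=ray(d,278.5,209,.048); print(p)
q=Q(np.pi/2); xy=p[:2]
env.dwell(.2)
print(env.move_l([*xy,.008],speed=.12,f_stop=10))
env.gripper_to(0.); st()
env.move_l([*xy,.28],speed=.3); st()
c=[.546,.250]
env.goto([*c,.28],Q(np.pi/2+PSI)); st(); cap('wrist','w18.png')
print(env.move_l([*c,.13],speed=.2)); env.dwell(.3)
print(env.move_l([*c,.0895],speed=.05,f_stop=8)); st()
env.gripper_to(.75); env.dwell(.1)
env.move_l([*c,.30],speed=.3); st(); cap('wrist','w19.png'); cap('top','top6.png'); cap('scene','s10.png')
```

```text
[ 0.48598726 -0.42042499  0.048     ]
False
t 71.5 tcp [ 0.4865 -0.421   0.009 ] op 0.507 F [-0.7 -0.3  5. ] j [-0.9   0.58  1.53  0.    1.03 -2.47]
t 72.5 tcp [ 0.4852 -0.4195  0.2773] op 0.511 F [-0.2 -0.1 -0.8] j [-0.9   0.31  1.33  0.    1.51 -2.47]
t 74.9 tcp [0.5464 0.2492 0.28  ] op 0.512 F [ 0.7  0.1 -1.2] j [ 0.23  0.2   1.46 -0.    1.49 -1.33]
False
True
t 76.9 tcp [0.5451 0.2498 0.091 ] op 0.508 F [-1.9 -0.1  3.6] j [ 0.23  0.36  1.64 -0.    1.14 -1.33]
t 78.2 tcp [0.5452 0.2498 0.2979] op 0.747 F [-1.1  0.2 -0.5] j [ 0.23  0.19  1.43  0.    1.53 -1.33]
```

View pics/w19.png

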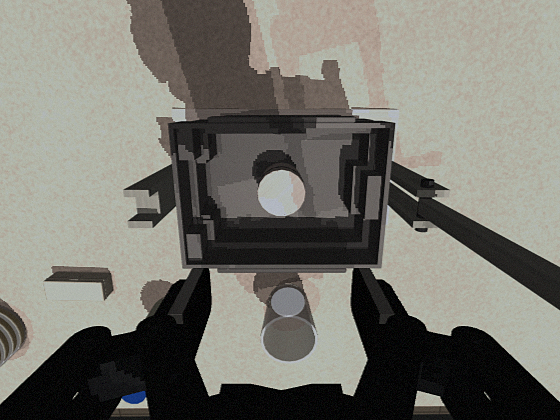

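View pics/s10.png

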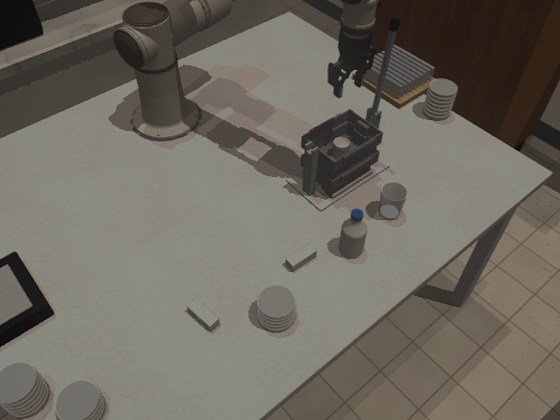

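The tin stands upright in the upper tote, at pixel (281,193). Next I'll go behind the bar and push it down along its arc, finishing inboard of the fork prongs.

Run:
```python
from h import *
q=Q(0.)
for p in ([.545,.25,.50],[.5465,.435,.50],[.5465,.435,.40],[.546,.35,.40],[.545,.19,.173]): print(p,env.ik(p,q))
H=np.array([.3695,.169])
env.gripper_to(0.)
env.move_l([.545,.25,.46],speed=.3)
env.goto([.545,.25,.50],q)
env.move_l([.5465,.435,.50],speed=.25); st()
print(env.move_l([.5465,.435,.404],speed=.2,f_stop=15)); st()
cap('scene','s11.png')
```

```text
[0.545, 0.25, 0.5] [ 2.28755631e-01  2.16416019e-01  1.00933550e+00 -4.44089210e-16
  1.91584114e+00  2.28755631e-01]
[0.5465, 0.435, 0.5] [ 4.99770914e-01  5.37328721e-01  5.97352145e-01 -4.44089210e-16
  2.00691179e+00  4.99770914e-01]
[0.5465, 0.435, 0.4] [ 4.99770914e-01  4.57720418e-01  9.03382168e-01 -4.44089210e-16
  1.78049007e+00  4.99770914e-01]
[0.546, 0.35, 0.4] [ 3.84096618e-01  3.09855109e-01  1.09237216e+00 -4.44089210e-16
  1.73936538e+00  3.84096618e-01]
[0.545, 0.19, 0.173] [ 1.26186569e-01  2.13672867e-01  1.65206230e+00 -4.44089210e-16
  1.27585749e+00  1.26186569e-01]
t 81.9 tcp [0.5466 0.4346 0.5   ] op 0.001 F [ 0.1 -0.2 -0.4] j [ 0.5   0.54  0.6  -0.    2.01  0.5 ]
False
t 82.6 tcp [0.5468 0.4343 0.4058] op -0.001 F [ 0.5 -0.2  0.7] j [ 0.5   0.46  0.89 -0.    1.79  0.5 ]
```

View pics/s11.png

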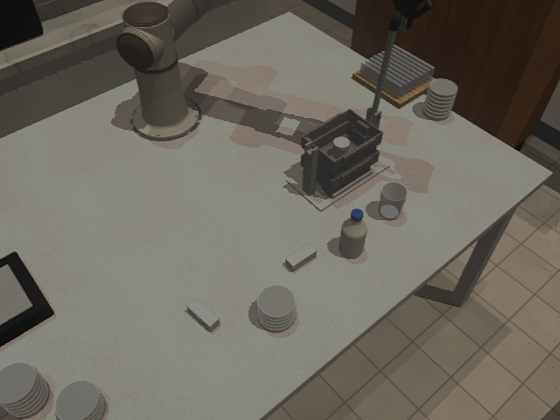

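Run:
```python
from h import *
H=np.array([.3695,.169])
for k,ph in enumerate(np.radians([86,78,70,62,54,46,38,30,22,14])):
    r=.235-.045*k/9
    A=H+r*np.array([-np.cos(ph),np.sin(ph)])+.006*np.array([np.sin(ph),np.cos(ph)])
    x=.5465-.008*r
    s=env.move_l([x,A[0]+.011,A[1]],speed=.12,f_stop=20)
    f=env.sense()['ft_force'].round(1); print(round(np.degrees(ph)),A.round(3),s,f)
    if s: break
st(); d=cap('scene','s12.png'); cap('top','top7.png')
for r in env.spot_point('bar_end','scene'): print(round(r['score'],2),w(d,r['at']).round(3))
a=cv2.imread('pics/s12.png');cv2.imwrite('pics/s12c.png',cv2.resize(a[50:250,250:450],None,fx=3,fy=3,interpolation=3))
```

```text
86 [0.359 0.404] False [-0.3  0.6 -0.9]
78 [0.328 0.395] False [-0.5 -0.1 -0.4]
70 [0.298 0.382] False [ 0.6 -0.   0.8]
62 [0.272 0.366] False [-0.2  0.1  0.5]
54 [0.248 0.346] False [ 0.2 -0.4  0. ]
46 [0.228 0.324] False [ 0.5 -0.   0. ]
38 [0.212 0.3  ] False [ 0.2 -0.1  0.2]
30 [0.199 0.274] False [0.3 0.  0.3]
22 [0.191 0.248] False [-0.1  0.7  0.2]
14 [0.187 0.221] False [-0.5 -0.5 -0.6]
t 86.9 tcp [0.5448 0.1977 0.2209] op 0.002 F [-0.5 -0.5 -0.6] j [0.14 0.18 1.6  0.   1.37 0.14]
0.77 [0.547 0.107 0.229]
```

View pics/s12c.png

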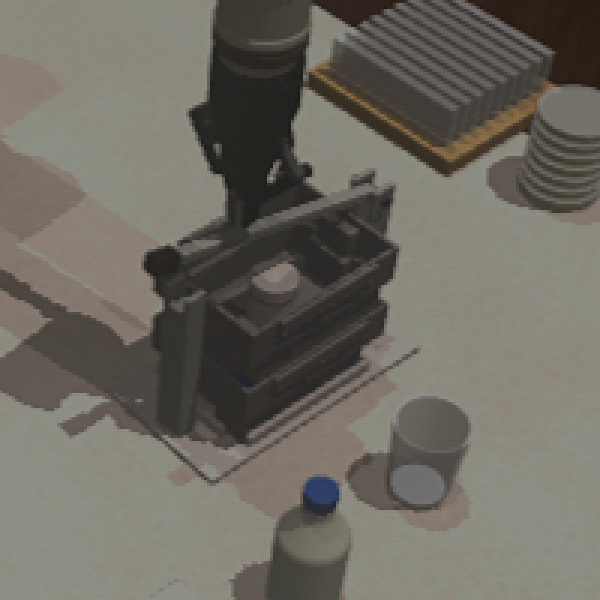

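Run:
```python
from h import *
env.dwell(.2)
print(env.move_l([.545,.188,.19],speed=.06,f_stop=15)); env.dwell(.2); st()
print(env.move_l([.545,.187,.170],speed=.04,f_stop=20)); st()
cap('scene','s13.png')
env.move_l([.545,.187,.30],speed=.25)
env.goto([.45,.10,.40],Q(np.pi/2)); env.dwell(.2); st()
d=cap('scene','s14.png')
for n in ['bar_end','bar_hinge','tote_top','tote_low','tote_top_pad','tote_low_pad','tin0','wash_bottle','dish_pile','beaker']:
    for r in env.spot_point(n,'scene'): print(n,round(r['score'],2),w(d,r['at']).round(3))
a=cv2.imread('pics/s14.png');cv2.imwrite('pics/s14c.png',cv2.resize(a[50:250,250:450],None,fx=3,fy=3,interpolation=3))
d=cap('wrist','w20.png'); cap('top','top8.png')
for n in ['bar_end','tin0','tote_top']:
    for r in env.spot_point(n,'wrist'): print('w',n,round(r['score'],2),w(d,r['at']).round(3))
```

```text
False
t 88.2 tcp [0.5453 0.1881 0.1905] op 0.002 F [-0.2  0.1  0.8] j [0.12 0.2  1.64 0.   1.31 0.12]
True
t 88.6 tcp [0.5455 0.1874 0.175 ] op 0.001 F [-1.8  0.   7.3] j [0.12 0.21 1.65 0.   1.28 0.12]
t 91.0 tcp [0.45   0.1001 0.3996] op 0.005 F [ 0.2 -0.8 -0.1] j [-0.04 -0.2   1.62  0.    1.72 -1.62]
bar_end 0.84 [0.545 0.099 0.168]
bar_end 0.24 [0.551 0.332 0.151]
bar_hinge 0.63 [0.547 0.369 0.17 ]
tote_top 0.71 [0.553 0.253 0.079]
tote_low 0.96 [0.548 0.25  0.006]
tote_top_pad 0.65 [0.551 0.327 0.152]
tote_low_pad 0.95 [0.547 0.17  0.081]
tin0 0.78 [0.545 0.25  0.082]
wash_bottle 0.62 [0.766 0.083 0.008]
dish_pile 0.68 [ 0.79  -0.185  0.   ]
beaker 0.65 [0.747 0.257 0.003]
beaker 0.5 [0.545 0.247 0.086]
w bar_end 0.59 [0.549 0.104 0.167]
w tin0 0.75 [0.547 0.253 0.083]
w tote_top 0.56 [0.548 0.255 0.074]
w tote_top 0.42 [0.544 0.333 0.149]
```

View pics/s14c.png

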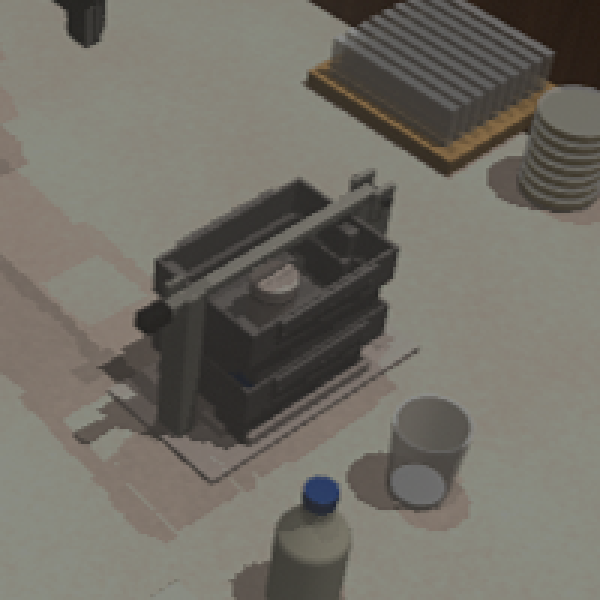

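View pics/w20.png

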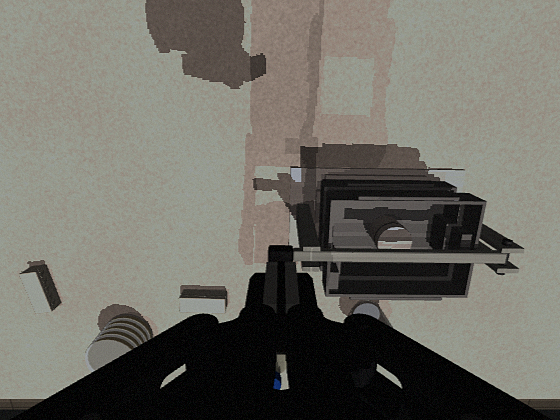

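View pics/top8.png

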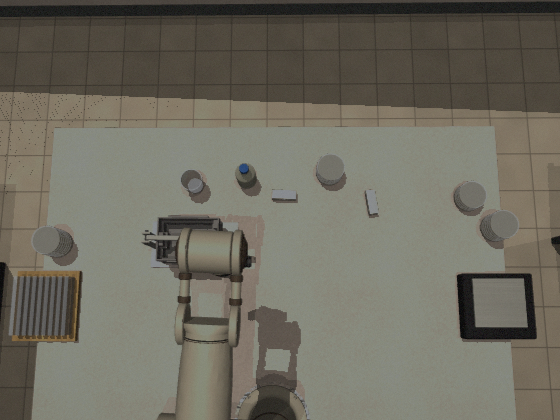

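The bar is level: its end is at z = 0.168 against 0.169 nominal, and the hard stop came at 0.175, the bar's top surface when down. The tin is in, the totes are interlocked, and there are no other blue cases or tins on the bench.

Run:
```python
from h import *
env.job_done(); st()
```

```text
the job is handed in; nothing more can be done
the job is handed in; nothing more can be done
```

I finished the whole task and handed it in at about 91 s of the 210 s allowed. The system gives no verdict, so what follows rests on my own last checks.

**What I did**
- I tilted the hold-down bar fully back, lifted out the upper tote and set it down turned round.
- I packed all three blue cases into the lower tote, two on the floor and one across the top. The two white look-alikes stayed where they were.
- I put the upper tote back turned 180° and placed the only tin I could find in it.
- I pushed the bar down along its arc until it hit its stop.

**Last checks**
- **Upper tote:** its underside reads about 0.077–0.079 m against 0.078 m nominal. Its pad is on the −x side of the lower tote (x about −0.08 m), it looks level, and it is within a few mm of centred. One wrist reading gave 0.074 m, which is within the camera error.
- **Tin:** upright in the upper tote, near its middle.
- **Bar:** the end is at 0.167–0.168 m against 0.169 m nominal, so it is level. The fingers stopped at 0.175 m, the bar's top surface when fully down.
- **Bystanders:** the bottle, dish pile and beaker look unmoved.
- **Robot:** clear of everything at hand-in.

**Small disagreements**
- When I lowered the first case, the force stop triggered early and it dropped about 14 mm. It landed flat and in place.
- The networks gave a few low-score false hits, which I ruled out against the pictures.
- The cases could not be seen fully once the upper tote was back on. I last saw all three in place just before that.

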